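Sweep the loose coils into the sorting tray

TASK

Clear the small ring coils off the electronics mat: with the fingertips, gently sweep the three small coils along the desk and through the open side of the low aluminium tray, until each lies flat and wholly inside it. Never pinch, press down on, lift or tip a coil: they are only pushed and slide. Leave everything else on the desk where it is, including the big coil, the capacitor and the jar, which stand close by.

Things in the scene. Friction and masses are not known exactly. Their poses are not given: they have to be found in the camera images.
- coil_a_mid (a point): small copper-wound ring coil with a filled black middle, lying flat on the desk: a disc 32 mm in diameter and 14 mm high, about 30 g; this point is its centre, 7 mm above the desk; z is up. One of the three alike that must be swept into the tray (a at first nearest the robot, b in the middle and farthest from the tray, c farthest from the robot)
- coil_b_mid (a point): the same as coil_a
- coil_c_mid (a point): the same as coil_a
- tray: low aluminium tray fixed to the desk, left of the coils: side and back walls 22 mm high, 4 mm thick, fourth side (mouth) open, dark liner flush with the desk, no lip. Inside 150 mm wide, 100 mm deep. Origin: middle of the mouth at desk height; x runs into the tray (roughly to the robot's left), back wall at x = 100 mm; y runs along the mouth, side walls' inner faces at y = -75 and +75 mm; z up
- big_coil: bystander: big copper-wound ring coil, disc 54 mm in diameter, 24 mm high; origin at the centre of its underside
- capacitor: bystander: black capacitor standing upright, cylinder 25 mm in diameter, 40 mm high; origin at the centre of its underside, z up
- flux_jar: bystander: white jar with a steel lid, 40 mm in diameter, 35 mm high; origin at the centre of its underside
- breadboard: bystander: white breadboard with jumper wires at the far side, 55 x 165 x 9 mm (wires to 33 mm); origin at the centre of its underside
- multimeter: bystander: yellow multimeter lying to the right, 85 x 165 x 36 mm (dial to 45 mm); origin at the centre of its underside
- mouse: bystander: round black computer mouse, 66 mm in diameter, 36 mm high; origin at the centre of its underside
- screwdriver: bystander: black-handled screwdriver at the far side, 170 mm long, lying along its x axis; origin on the desk under it

How it is judged:
By the outcome, as a careful person would: the job done as asked, in the order asked, and still so for the second after the job is handed in, with the robot touching nothing.
It also fails if it takes over 72 s, if anything falls off the work surface, if the arm or the gripper's body presses on something with over 40 N, if the wrist force passes 120 N, or if a joint passes its speed limit or range.

ROBOT

A 6-joint arm with a two-finger parallel gripper is mounted at the origin on the work surface. World frame = base frame: x ahead of the robot, y to its left, z up, the work surface at z = 0. Lengths are in mm, angles in degrees, forces in N, time in s.
With the tool pointing down it reaches from about 350 to 850 mm from the base axis. Payload 8.1 kg.
Tool frame: the origin (TCP) lies midway between the tips of the shut fingers; the grasp point (between the pads) lies 19 mm behind it (r.grasp_offset is the distance from the TCP to the grasp point, in mm); z points along the fingers, x is the direction in which the jaws open and shut, and the axes are right-handed (so a half turn about z gives the same grasp; the last joint's range is limited). The gripper opens to 85 mm and grips with 20 to 120 N. Pads are 22 mm wide; open, the fingers measure 114 mm over their backs; the gripper's body (76 mm by 85 mm) begins 54 mm behind the grasp point. The pads swing forward as they close: fully open they stand 13 mm farther back than shut.
Start: joints at [63.117, 7.471, 85.268, -0, 87.261, -4.893], TCP at [224.647, 556.362, 231.292] pointing down, gripper open.
Joint ranges: [-169.43, 169.43], [-51.17, 129.36], [1.28, 143.12], [-76.62, 256.62], [0, 156.53], [-152.29, 152.29]. Speed limits (degrees/s): [136.94, 136.94, 159.86, 180, 180, 180].

INTERFACE

Orientations are given as [roll, pitch, yaw] about the fixed x, y, z axes, in that order (R = Rz(yaw) Ry(pitch) Rx(roll)).
In Python, from bench import r, optics, hand_in gives the robot as it stands.
- The arm moves only by the shell command python3 -m pendant 'ROWS' [FORCE]. ROWS is JSON, a list of rows, each a list of 5 numbers: the opening, from 0 (shut) to 1 (fully open), then the shift along the tool's x, y, z in mm, then the turn about the tool's z in degrees. A call has 1 to 10 rows; each row shifts and turns the commanded pose from where the row before left it, along the tool's axes as they then stand; what a row does not reach is not made up. A row lasts 1/10 s, in which the tool goes at most 50 mm and 8.59 degrees, less where a joint would pass 70% of its speed; a pose out of reach is approached as far as the arm can. A call with a gripper value outside its range is refused whole. The fingers move at their own pace and stop on an object; FORCE is the grip in N (left out, the last holds). Time passes only in rows, so rows that do not move let the fingers close. It gives the time, the measured TCP pose, the force and the opening at its end, in the units of the state.
- r.sense(): the state, without advancing time (a new reading comes with each control period).
- optics.snapshot(name): name is "scene" or "top" or "wrist"; returns (picture, depth): 384x512x3 uint8, blue, green, red; 384x512 float32, mm along the optical axis (not along the pixel's ray), 0 where there is no reading.
- optics.camera_params(name): a dict with "camera_matrix" (3x3 intrinsics, pixels), "eye" and "orientation" of the camera in the world. Camera axes: x right, y down, z forward; pixel columns grow to the right and rows downward; lengths in mm; the calibration is good to about 2 mm. A picture is of the moment at which its call begins: read the wrist's pose just before it. camera_params takes no time and is no camera call; for the wrist camera it gives the pose at the moment of the call.
- hand_in(): hands the job in, once; it reports no verdict.
Trained networks look in the newest picture that a camera, given by its name, has taken for a name from the list of things; names that differ only in an ending like _2 or _b are one class to them, and where a whole thing is asked for, a point or a joint stands for the part that bears it (a point fixed in the world has none). Each returns a list of dicts, best first, with "score" (0 to 1); they miss things now and then, are a little off and sometimes report something else, mostly with a low value. They report only what shows in the picture. A call takes as long as a camera call.
- optics.search_frame(camera, query): "at" ([x, y, z] in mm, in world coordinates, good to about 4 mm: the middle of the surface that is visible of it).
The state is a dict: "time": time; "joint_pos": joint angles; "qd": joint speeds; "joint_efforts": joint torques, N m; "tool_pos": TCP position; "tcp_rot": TCP orientation; "ft_force": force on the tool from outside, world axes, zero at the start; "wrist_torque": the same for the moment, N m; "finger_gap": finger opening in mm.
Only numpy, scipy, OpenCV 4.12 (cv2) and the standard library are available. Lean on these libraries where they do the work, as an engineer would, in place of code of your own. Each camera call takes 0.05 s, during which the arm holds its last target. There are 200 camera calls.

## Working session

There is one attempt and no reset: what is moved stays moved. The work goes in short steps, Python scripts to look and compute and a shell command to move; the robot and the scene stay as the last step left them, time stands still between calls to the robot, and variables do not carry over. Pictures are saved under pics/ and viewed, about 8 in all and at most 12, crops included, and the job is handed in when it is done.

```bash
ls; mkdir -p pics; python3 - <<'E'
from bench import r, optics
import cv2, numpy as np
print(r.sense())
p,d=optics.snapshot("top"); cv2.imwrite("pics/top0.png",p); np.save("top0.npy",d)
for q in ["coil_a_mid","tray","big_coil","capacitor","flux_jar","mouse","multimeter","breadboard","screwdriver"]:
    for o in optics.search_frame("top",q)[:4]: print(q,np.round(o["at"]),round(o["score"],2))
c=optics.camera_params("top"); print(c)
E
```

```text
pics
{'time': 0.0, 'joint_pos': array([ 6.31175643e+01,  7.51488389e+00,  8.53288078e+01,  3.25909521e-03,
        8.72598340e+01, -4.89301247e+00]), 'qd': array([-0.00627572,  0.01332772,  0.03022563,  0.09040842,  0.0496603 ,
        0.01147556]), 'joint_efforts': array([-2.16653054e-03, -5.69399321e+01, -5.00542259e+01, -8.19689558e-04,
        1.46614504e-02, -2.57907044e-05]), 'tool_pos': array([224.37929944, 555.8917606 , 230.25126743]), 'tcp_rot': array([-1.79987926e+02,  1.02870821e-01,  6.80104289e+01]), 'ft_force': array([-0.31244505, -0.15702902, -0.00291677]), 'wrist_torque': array([-0.03794428,  0.00086859, -0.02129235]), 'finger_gap': 85.26301852085575}
tray [562. 230.   1.] 0.86
tray [ 348. -399.   30.] 0.61
big_coil [ 559. -291.   26.] 0.54
capacitor [ 468. -210.   40.] 0.51
flux_jar [ 655. -197.   34.] 0.59
mouse [ 348. -400.   31.] 0.87
multimeter [ 606. -435.   41.] 0.93
breadboard [ 768. -122.   13.] 0.89
screwdriver [772. 113.  27.] 0.8
{'camera_matrix': array([[380.69264374,   0.        , 254.05563831],
       [  0.        , 380.69264374, 197.44107394],
       [  0.        ,   0.        ,   1.        ]]), 'eye': array([ 489.06743294, -115.2971947 , 1019.43255429]), 'orientation': array([-176.29663154,   -1.37946544,  -89.09426649])}
```

```bash
cat > h.py <<'E'
import numpy as np, cv2
from scipy.spatial.transform import Rotation as R
from bench import r, optics
def cam(n):
    c=optics.camera_params(n); return c["camera_matrix"],np.array(c["eye"]),R.from_euler("xyz",c["orientation"],degrees=True).as_matrix()
def onplane(n,uv,z):
    K,e,M=cam(n); uv=np.atleast_2d(uv).astype(float)
    d=(M@np.linalg.inv(K)@np.c_[uv,np.ones(len(uv))].T).T
    return e+d*((z-e[2])/d[:,2])[:,None]
def proj(n,P):
    K,e,M=cam(n); q=(K@M.T@(np.atleast_2d(P)-e).T).T; return q[:,:2]/q[:,2:]
def rectify(n,p,x,y,s,z=0):
    # ortho view at height z: up = +x, left = +y ; s px/mm
    c=np.array([[x[0],y[0],z],[x[1],y[0],z],[x[1],y[1],z],[x[0],y[1],z]],float)
    dst=np.float32([[(y[1]-a[1])*s,(x[1]-a[0])*s] for a in c])
    H=cv2.getPerspectiveTransform(np.float32(proj(n,c)),dst)
    return cv2.warpPerspective(p,H,(int((y[1]-y[0])*s),int((x[1]-x[0])*s)),flags=cv2.INTER_CUBIC)
E
python3 - <<'E'
from h import *
p=cv2.imread("pics/top0.png")
o=rectify("top",p,(380,760),(-360,340),1.1,14)
for X in range(400,760,50): cv2.putText(o,str(X),(0,int((760-X)*1.1)),0,.35,(0,0,255)); cv2.line(o,(0,int((760-X)*1.1)),(770,int((760-X)*1.1)),(0,0,255),1) if X%100==0 else 0
for Y in range(-300,340,100): cv2.line(o,(int((340-Y)*1.1),0),(int((340-Y)*1.1),418),(0,0,255),1)
cv2.imwrite("pics/rect0.png",o)
E
```

```text
(no output)
```

View pics/rect0.png

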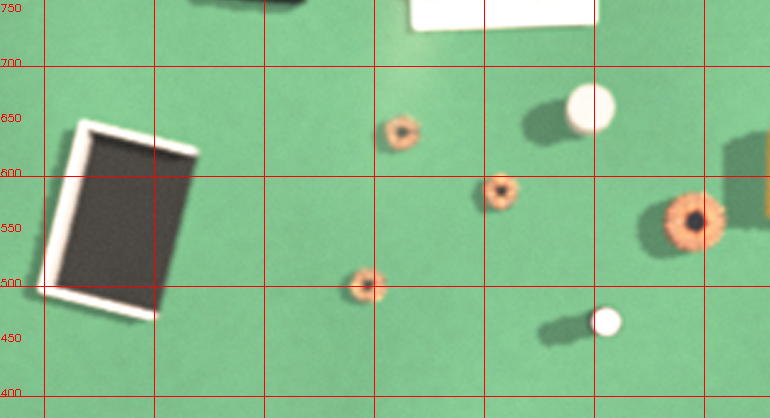

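The rectified top view shows coil c at (402,132), b at (501,190) and a at (368,285). The tray mouth runs from (197,153) to (157,317), and the jar, capacitor and big coil are on the right. Next I'll refine these numbers by segmentation.

```bash
cat >> h.py <<'E'
def blobs(p,n="top"):
    hsv=cv2.cvtColor(p,cv2.COLOR_BGR2HSV)
    nongreen=((hsv[...,0]<30)&(hsv[...,1]>60)&(hsv[...,2]>90)).astype(np.uint8)
    out=[]
    for c in cv2.findContours(nongreen,cv2.RETR_EXTERNAL,cv2.CHAIN_APPROX_NONE)[0]:
        A=cv2.contourArea(c)
        if A<30 or A>900: continue
        (u,v),rad=cv2.minEnclosingCircle(c); w=onplane(n,[[u,v]],12)[0]
        out.append((np.round(w[:2],1),round(rad,1),A))
    return out
E
python3 - <<'E'
from h import *
p=cv2.imread("pics/top0.png")
for b in blobs(p): print(b)
g=p.max(2); m=((g<95)).astype(np.uint8)
for c in cv2.findContours(m,cv2.RETR_EXTERNAL,cv2.CHAIN_APPROX_NONE)[0]:
    if cv2.contourArea(c)<1500: continue
    b=cv2.boxPoints(cv2.minAreaRect(c)); w=onplane("top",b,0); 
    print(cv2.contourArea(c),np.round(w[:,:2],1).tolist(), np.round(np.linalg.norm(w-np.roll(w,-1,0),axis=1)))
E
```

```text
2659.0 [[120.0, -368.3], [209.8, -728.3], [76.2, -760.0], [-11.0, -402.4]] [371. 137. 368. 135.]
1813.0 [[501.8, 292.7], [642.7, 258.5], [617.9, 167.5], [477.3, 202.7]] [145.  94. 145.  93.]
```

```bash
python3 - <<'E'
from h import *
p=cv2.imread("pics/top0.png"); hsv=cv2.cvtColor(p,cv2.COLOR_BGR2HSV)
for w in ([640,-25,13],[587,-115,13],[501,5,13],[640,10,0]):
    u,v=np.round(proj("top",w)[0]).astype(int); print(u,v,hsv[v,u-6:u+7].tolist())
E
```

```text
212 165 [[39, 64, 159], [18, 87, 202], [15, 96, 233], [14, 101, 225], [16, 86, 174], [29, 47, 115], [48, 35, 109], [22, 56, 123], [13, 95, 171], [12, 104, 208], [12, 102, 207], [17, 88, 189], [38, 66, 179]]
245 185 [[47, 64, 144], [18, 89, 186], [13, 109, 233], [13, 117, 240], [10, 125, 218], [9, 108, 142], [5, 37, 82], [170, 21, 73], [10, 91, 135], [11, 116, 211], [13, 111, 238], [16, 99, 232], [27, 69, 197]]
199 217 [[20, 96, 207], [18, 105, 255], [19, 102, 255], [14, 113, 248], [13, 108, 186], [18, 46, 110], [60, 23, 89], [16, 78, 128], [13, 116, 208], [13, 114, 243], [13, 110, 243], [13, 104, 230], [25, 75, 188]]
199 165 [[66, 86, 205], [66, 86, 202], [66, 86, 204], [66, 85, 204], [66, 87, 202], [65, 83, 208], [66, 87, 206], [65, 83, 205], [66, 84, 195], [65, 80, 179], [65, 76, 161], [64, 77, 158], [62, 65, 156]]
```

```bash
sed -i 's/RETR_EXTERNAL,cv2.CHAIN_APPROX_NONE)\[0\]:\n        A/&/; s/findContours(nongreen,cv2.RETR_EXTERNAL/findContours(nongreen,cv2.RETR_LIST/' h.py
cat >> h.py <<'E'
Tm=np.array([547.3,183.8]); th=np.radians(75.6); Tx=np.array([np.cos(th),np.sin(th)]); Ty=np.array([-Tx[1],Tx[0]])
def tray(w): d=np.asarray(w)[:2]-Tm; return np.round([d@Tx,d@Ty],1)
def world(t): return Tm+t[0]*Tx+t[1]*Ty
E
python3 - <<'E'
from h import *
p=cv2.imread("pics/top0.png")
for b in blobs(p): print(b,tray(b[0]))
E
```

```text
(array([499.5,   5.6]), 6.2, 95.0) [-184.5    2. ]
(array([ 559. , -291.4]), 10.7, 312.5) [-457.4 -129.5]
(array([ 586.3, -114.8]), 5.8, 92.5) [-279.5 -112. ]
(array([ 604.5, -462.1]), 7.3, 144.0) [-611.4 -216. ]
(array([ 604.4, -459.4]), 9.2, 207.5) [-608.8 -215.3]
(array([639.6, -25.3]), 5.8, 85.5) [-179.6 -141.4]
```

```bash
cat >> h.py <<'E'
def delta(to,yaw):
    # total tool-frame shift (with the tool at 'yaw') from measured TCP to 'to', and turn about tool z
    s=r.sense(); P=s["tool_pos"]; y0=s["tcp_rot"][2]; a=np.radians(yaw)
    d=np.asarray(to)-P[:2]
    print("t",round(s["time"],2),"tcp",np.round(P,1),"rot",np.round(s["tcp_rot"],1),"F",np.round(s["ft_force"],1),"gap",round(s["finger_gap"],1))
    print("turn",round((y0-yaw+180)%360-180,1),"shift",np.round([d@[np.cos(a),np.sin(a)],d@[np.sin(a),-np.cos(a)]],1))
E
python3 -m pendant '[[0.24,0,0,0,8.27],[0.24,0,0,0,8.27],[0.24,0,0,0,8.27],[0.24,0,0,0,8.27],[0.24,0,0,0,8.27],[0.24,0,0,0,8.27],[0.24,0,0,0,8.27],[0.24,0,0,0,8.27],[0.24,0,0,0,8.27]]' 20
python3 -c "
from h import *
delta((493.9,-44.1),-6.4)"
```

```text
time: 1.4
tool_pos: [224.7, 556.4, 231.3]
tcp_rot: [-180.0, -0.0, -6.8]
ft_force: [0.2, -0.6, -0.4]
finger_gap: 20.7
t 1.4 tcp [224.7 556.4 231.3] rot [-180.    -0.    -6.8] F [ 0.2 -0.6 -0.4] gap 20.7
turn -0.4 shift [334.5 566.7]
```

```bash
python3 -m pendant '[[0.24,24.2,40.3,10,0],[0.24,24.2,40.3,10,0],[0.24,24.2,40.3,10,0],[0.24,24.2,40.3,10,0],[0.24,24.2,40.3,10,0],[0.24,24.2,40.3,10,0],[0.24,24.2,40.3,10,0],[0.24,24.2,40.3,10,0],[0.24,24.2,40.3,10,0],[0.24,24.2,40.3,10,0]]'
python3 -m pendant '[[0.24,24.2,40.3,10,0],[0.24,24.2,40.3,10,0],[0.24,24.2,40.3,10,0],[0.24,24.2,40.3,10,0],[0.24,0,0,40,0],[0.24,0,0,0,0],[0.24,0,0,0,0]]'
python3 - <<'E'
from h import *
delta((493.9,-44.1),-6.8)
p,d=optics.snapshot("wrist"); cv2.imwrite("pics/w1.png",p)
for o in optics.search_frame("wrist","coil_a_mid")[:4]: print(np.round(o["at"],1),round(o["score"],2))
p,d=optics.snapshot("scene"); cv2.imwrite("pics/s1.png",p)
for o in optics.search_frame("scene","coil_a_mid")[:4]: print(np.round(o["at"],1),round(o["score"],2))
E
```

```text
time: 2.4
tool_pos: [420.7, 127.1, 131.4]
tcp_rot: [-180.0, -0.1, -6.4]
ft_force: [0.2, -0.1, 0.9]
finger_gap: 20.6
time: 3.1
tool_pos: [497.0, -41.9, 50.7]
tcp_rot: [-180.0, 0.2, -6.4]
ft_force: [0.8, 0.4, 0.2]
finger_gap: 20.4
t 3.1 tcp [497.  -41.9  50.7] rot [-180.     0.2   -6.4] F [0.8 0.4 0.2] gap 20.4
turn 0.4 shift [-2.9  2.6]
[499.2   6.3   8.9] 0.57
[504.4  -0.6  10.7] 0.39
```

View pics/w1.png

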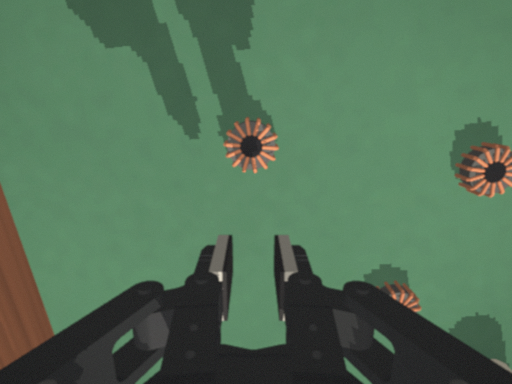

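The wrist view shows coil a at (250,146), straight ahead of the fingertips at (228,240) and (282,240). It shows c at (495,172) and b at (405,298), both clear to the right. Now I'll descend and start pushing.

```bash
python3 -m pendant '[[0.24,-1.5,0,23,0],[0.24,-1.4,0,18,0],[0.24,0,0,6,0],[0.24,0,0,0,0],[0.24,0,0,0,0]]'
python3 -m pendant '[[0.24,0,-8,0,0],[0.24,0,-8,0,0],[0.24,0,-6,0,0],[0.24,0,-6,0,0],[0.24,0,-6,0,0],[0.24,0,-8,0,0],[0.24,0,-8,0,0],[0.24,0,0,0,0]]'
python3 - <<'E'
from h import *
delta((525.8,239.6),-6.4)
p,d=optics.snapshot("wrist"); cv2.imwrite("pics/w2.png",p)
E
```

```text
time: 3.8
tool_pos: [496.3, -41.8, 5.6]
tcp_rot: [180.0, -0.1, -6.4]
ft_force: [0.6, 0.7, 0.5]
finger_gap: 20.6
time: 4.6
tool_pos: [501.0, 8.9, 4.2]
tcp_rot: [-180.0, 0.0, -6.4]
ft_force: [0.0, -0.0, -0.0]
finger_gap: 20.3
t 4.6 tcp [501.    8.9   4.2] rot [-180.     0.    -6.4] F [ 0. -0. -0.] gap 20.3
turn 0.0 shift [  -1. -232.]
```

View pics/w2.png

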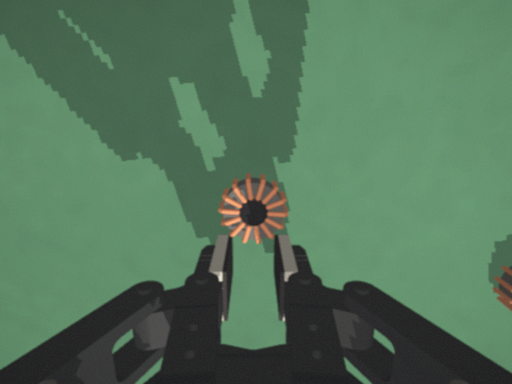

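Coil a sits cradled ahead of the fingertips at (254,212). I'll keep pushing it into the tray.

```bash
python3 -m pendant '[[0.24,0,-6,0,0],[0.24,0,-9,0,0],[0.24,0,-10,0,0],[0.24,0,-10,0,0],[0.24,0,-10,0,0],[0.24,0,-10,0,0],[0.24,0,-10,0,0],[0.24,0,-10,0,0],[0.24,0,-10,0,0],[0.24,0,-10,0,0]]'
python3 -m pendant '[[0.24,0,-10,0,0],[0.24,0,-10,0,0],[0.24,0,-10,0,0],[0.24,0,-10,0,0],[0.24,0,-10,0,0],[0.24,0,-10,0,0],[0.24,0,-8,0,0],[0.24,0,-6,0,0],[0.24,0,-5,0,0],[0.24,0,0,0,0]]'
python3 - <<'E'
from h import *
delta((525.8,239.6),-6.4)
p,d=optics.snapshot("wrist"); cv2.imwrite("pics/w3.png",p)
for o in optics.search_frame("wrist","coil_a_mid")[:4]: print(np.round(o["at"],1),round(o["score"],2),tray(o["at"]))
E
```

```text
time: 5.65
tool_pos: [511.7, 103.1, 4.3]
tcp_rot: [180.0, 0.0, -6.4]
ft_force: [0.1, -0.3, -0.4]
finger_gap: 20.4
time: 6.65
tool_pos: [520.5, 181.3, 4.3]
tcp_rot: [-180.0, -0.0, -6.4]
ft_force: [0.5, -0.5, 0.2]
finger_gap: 20.5
t 6.65 tcp [520.5 181.3   4.3] rot [-180.    -0.    -6.4] F [ 0.5 -0.5  0.2] gap 20.5
turn 0.0 shift [ -1.2 -58.5]
[523.1 208.1  10.7] 0.71 [17.5 29.5]
```

View pics/w3.png

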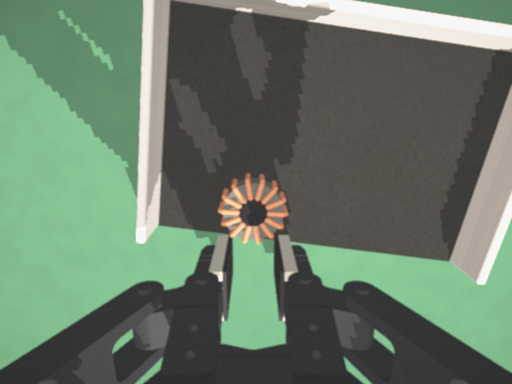

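The coil is centred at (254,212), just past the mouth line. The left wall's foot is at about (162,226), so there is room to push it deeper. After that I'll retreat, lift, and go on to b.

```bash
python3 -m pendant '[[0.24,0,-6,0,0],[0.24,0,-8,0,0],[0.24,0,-8,0,0],[0.24,0,-8,0,0],[0.24,0,-8,0,0],[0.24,0,-7,0,0],[0.24,0,-5,0,0],[0.24,0,-4,0,0],[0.24,0,-2,0,0],[0.24,0,0,0,0]]'
python3 -m pendant '[[0.24,0,6,0,0],[0.24,0,15,0,0],[0.24,0,15,-10,0],[0.24,0,10,-45,0],[0.24,0,0,-45,0],[0.24,0,0,0,0]]'
python3 - <<'E'
from h import *
h=np.radians(94.5); b=np.array([586.3,-114.8])
print(world((52,0)))
delta(b-50*np.array([np.cos(h),np.sin(h)]),4.5)
p,d=optics.snapshot("wrist"); 
for o in optics.search_frame("wrist","coil_a_mid")[:4]: print(np.round(o["at"],1),round(o["score"],2),tray(o["at"]))
E
```

```text
time: 7.75
tool_pos: [526.7, 236.5, 4.3]
tcp_rot: [180.0, -0.0, -6.4]
ft_force: [0.4, 0.0, -0.2]
finger_gap: 20.7
time: 8.35
tool_pos: [526.2, 190.2, 112.0]
tcp_rot: [-179.8, -0.6, -6.5]
ft_force: [1.9, 0.4, 1.6]
finger_gap: 20.3
[560.23187413 234.16632438]
t 8.35 tcp [526.2 190.2 112. ] rot [-179.8   -0.6   -6.5] F [1.9 0.4 1.6] gap 20.3
turn -11.0 shift [ 36.  358.8]
[522.5 262.6  14.1] 0.73 [70.2 43.6]
```

```bash
python3 -m pendant '[[0.24,0,0,0,-5.5],[0.24,0,0,0,-5.5],[0.24,4.5,44.8,0,0],[0.24,4.5,44.8,0,0],[0.24,4.5,44.8,0,0],[0.24,4.5,44.8,0,0],[0.24,4.5,44.8,0,0],[0.24,4.5,44.8,0,0],[0.24,4.5,44.8,0,0],[0.24,4.5,44.8,0,0]]'
python3 -m pendant '[[0.24,0,0,20,0],[0.24,0,0,20,0],[0.24,0,0,10,0],[0.24,0,0,0,0],[0.24,0,0,0,0]]'
python3 - <<'E'
from h import *
h=np.radians(94.5); b=np.array([586.3,-114.8])
delta(b-50*np.array([np.cos(h),np.sin(h)]),4.5)
p,d=optics.snapshot("wrist"); cv2.imwrite("pics/w4.png",p)
for o in optics.search_frame("wrist","coil_a_mid")[:4]: print(np.round(o["at"],1),round(o["score"],2),tray(o["at"]))
E
```

```text
time: 9.45
tool_pos: [584.2, -165.6, 101.9]
tcp_rot: [-179.9, 0.2, 4.6]
ft_force: [0.0, 0.8, 1.1]
finger_gap: 20.3
time: 9.95
tool_pos: [585.5, -163.4, 53.9]
tcp_rot: [-180.0, 0.1, 4.6]
ft_force: [0.3, 0.1, 0.5]
finger_gap: 20.4
t 9.95 tcp [ 585.5 -163.4   53.9] rot [-1.8e+02  1.0e-01  4.6e+00] F [0.3 0.1 0.5] gap 20.4
turn 0.1 shift [4.6 1.6]
```

View pics/w4.png

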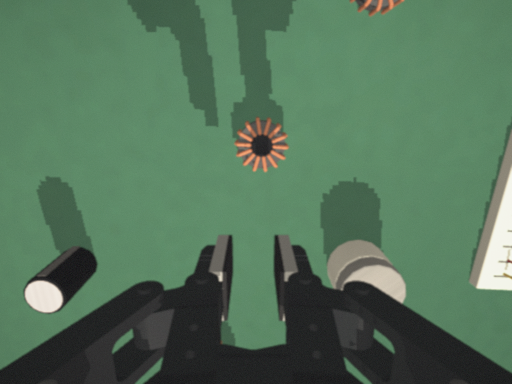

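Coil b is at (262,145), about 4 mm right of the finger centre line. The jar at (365,265) and the capacitor at (60,280) are both clear of the fingers. I'll correct sideways, descend and push.

```bash
python3 -m pendant '[[0.24,2,-2,23,0],[0.24,2.6,-2,20,0],[0.24,0,0,7,0],[0.24,0,0,0,0],[0.24,0,-5,0,0],[0.24,0,-6,0,0],[0.24,0,-6,0,0],[0.24,0,-6,0,0],[0.24,0,-8,0,0],[0.24,0,-9,0,0]]'
python3 -m pendant '[[0.24,0,-10,0,0],[0.24,0,-10,0,0],[0.24,0,-10,0,0],[0.24,0,-10,0,0],[0.24,0,-10,0,0],[0.24,0,-10,0,0],[0.24,0,-10,0,0],[0.24,0,-8,0,0],[0.24,0,-5,0,0],[0.24,0,0,0,0]]'
python3 - <<'E'
from h import *
h=np.radians(94.5)
delta(world((52,0))-27*np.array([np.cos(h),np.sin(h)]),4.6)
p,d=optics.snapshot("wrist"); cv2.imwrite("pics/w5.png",p)
for o in optics.search_frame("wrist","coil_a_mid")[:4]: print(np.round(o["at"],1),round(o["score"],2),tray(o["at"]))
E
```

```text
time: 11.05
tool_pos: [587.2, -118.9, 4.6]
tcp_rot: [180.0, -0.0, 4.6]
ft_force: [0.2, -0.4, 0.2]
finger_gap: 20.4
time: 12.05
tool_pos: [580.3, -36.0, 4.2]
tcp_rot: [-180.0, 0.0, 4.6]
ft_force: [0.2, 0.4, 0.1]
finger_gap: 20.5
t 12.05 tcp [580.3 -36.    4.2] rot [-180.     0.     4.6] F [0.2 0.4 0.1] gap 20.5
turn 0.0 shift [   1.6 -243.9]
```

View pics/w5.png

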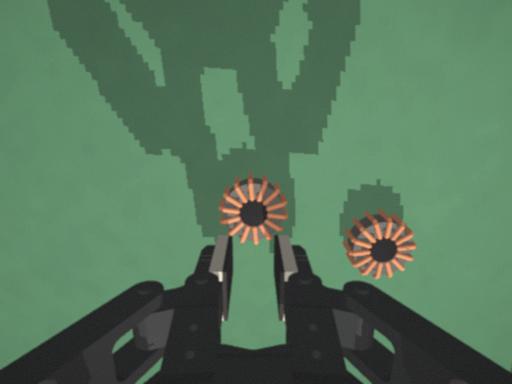

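Coil b is cradled at (254,210), and c at (384,246) is clear to the right.

```bash
python3 -m pendant '[[0.24,0,-6,0,0],[0.24,0,-9,0,0],[0.24,0.1,-10,0,0],[0.24,0.1,-10,0,0],[0.24,0.1,-10,0,0],[0.24,0.1,-10,0,0],[0.24,0.1,-10,0,0],[0.24,0.1,-10,0,0],[0.24,0.1,-10,0,0],[0.24,0.1,-10,0,0]]'
python3 -m pendant '[[0.24,0.1,-10,0,0],[0.24,0.1,-10,0,0],[0.24,0.1,-10,0,0],[0.24,0.1,-10,0,0],[0.24,0.1,-10,0,0],[0.24,0.1,-10,0,0],[0.24,0,-10,0,0],[0.24,0,-10,0,0],[0.24,0,-8,0,0],[0.24,0,-6,0,0]]'
python3 -c "
from h import *
h=np.radians(94.6)
delta(world((52,0))-27*np.array([np.cos(h),np.sin(h)]),4.6)"
```

```text
time: 13.15
tool_pos: [573.6, 58.9, 4.3]
tcp_rot: [-180.0, 0.0, 4.6]
ft_force: [-0.7, 0.0, 0.1]
finger_gap: 20.8
time: 14.15
tool_pos: [566.6, 152.6, 4.2]
tcp_rot: [-180.0, 0.0, 4.6]
ft_force: [0.3, 0.1, -0.2]
finger_gap: 20.7
t 14.15 tcp [566.6 152.6   4.2] rot [-180.     0.     4.6] F [ 0.3  0.1 -0.2] gap 20.7
turn 0.0 shift [  0.2 -54.8]
```

```bash
python3 -m pendant '[[0.24,0,-8,0,0],[0.24,0,-8,0,0],[0.24,0,-8,0,0],[0.24,0,-8,0,0],[0.24,0,-7,0,0],[0.24,0,-6,0,0],[0.24,0,-4,0,0],[0.24,0,-3,0,0],[0.24,0,-2,0,0],[0.24,0,0,0,0]]'
python3 -m pendant '[[0.24,0,6,0,0],[0.24,0,15,0,0],[0.24,0,15,-10,0],[0.24,0,10,-45,0],[0.24,0,0,-45,0],[0.24,0,0,0,0]]'
python3 - <<'E'
from h import *
p,d=optics.snapshot("wrist"); cv2.imwrite("pics/w6.png",p)
for o in optics.search_frame("wrist","coil_a_mid")[:4]: print(np.round(o["at"],1),round(o["score"],2),tray(o["at"]))
c=np.array([639.6,-25.3]); h=np.radians(75.6+34); print("via",world((-35,-38)))
delta(c-50*np.array([np.cos(h),np.sin(h)]),np.degrees(h)-90)
E
```

```text
time: 15.15
tool_pos: [562.5, 205.7, 4.3]
tcp_rot: [-180.0, -0.0, 4.6]
ft_force: [-1.1, 0.3, -0.1]
finger_gap: 20.4
time: 15.75
tool_pos: [571.5, 158.8, 113.3]
tcp_rot: [-179.9, -0.7, 4.5]
ft_force: [1.6, 0.5, 0.5]
finger_gap: 20.7
[527.5 259.5  11.4] 0.91 [68.4 38. ]
via [575.40201407 140.44937365]
t 15.85 tcp [568.  158.6 107.2] rot [-180.    -0.3    4.5] F [-1.3  0.2 -0.3] gap 20.4
turn -15.1 shift [  5.7 247.2]
```

View pics/w6.png

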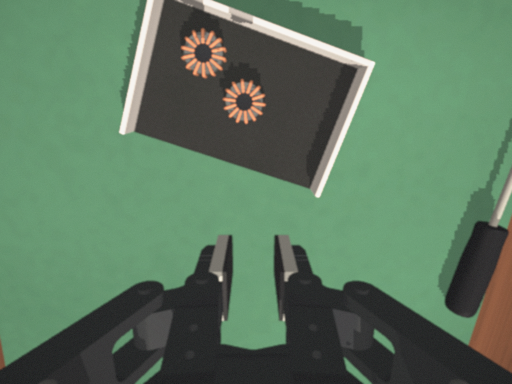

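The wrist view shows coils a (203,53) and b (244,101) inside the tray, with the right-hand third free for c. Next is c.

```bash
python3 -m pendant '[[0.24,0,0,0,-8.2],[0.24,0,0,0,-8.2],[0.24,0.2,41.2,0,0],[0.24,0.2,41.2,0,0],[0.24,0.2,41.2,0,0],[0.24,0.2,41.2,0,0],[0.24,0.2,41.2,0,0],[0.24,0,41.2,0,0],[0.24,0,0,25,0],[0.24,0,0,25,0]]'
python3 -m pendant '[[0.24,0,0,5,0],[0.24,0,0,0,0],[0.24,0,0,0,0]]'
python3 - <<'E'
from h import *
c=np.array([639.6,-25.3]); h=np.radians(111)
delta(c-48*np.array([np.cos(h),np.sin(h)]),21)
p,d=optics.snapshot("wrist"); cv2.imwrite("pics/w7.png",p)
for o in optics.search_frame("wrist","coil_a_mid")[:4]: print(np.round(o["at"],1),round(o["score"],2),tray(o["at"]))
E
```

```text
time: 16.85
tool_pos: [655.4, -73.4, 53.1]
tcp_rot: [180.0, 0.0, 20.8]
ft_force: [-0.2, 0.4, -0.5]
finger_gap: 20.4
time: 17.15
tool_pos: [655.8, -70.7, 50.0]
tcp_rot: [180.0, -0.0, 21.0]
ft_force: [-0.4, -0.4, -0.1]
finger_gap: 20.7
t 17.15 tcp [655.8 -70.7  50. ] rot [180.  -0.  21.] F [-0.4 -0.4 -0.1] gap 20.7
turn -0.0 shift [ 1.2 -0.2]
[639.4 -25.3  12.7] 0.22 [-179.6 -141.2]
```

View pics/w7.png

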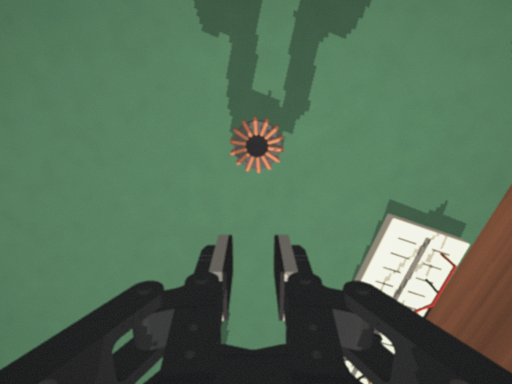

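Coil c is at (257,145), lined up between the fingertips, and the breadboard is clear on the right. I'll descend and push.

```bash
python3 -m pendant '[[0.24,1.2,0,23,0],[0.24,0,0,17,0],[0.24,0,0,6,0],[0.24,0,0,0,0],[0.24,0,-5,0,0],[0.24,0,-6,0,0],[0.24,0,-6,0,0],[0.24,0,-6,0,0],[0.24,0,-8,0,0],[0.24,0,-10,0,0]]'
python3 -m pendant '[[0.24,0,-10,0,0],[0.24,0,-10,0,0],[0.24,0,-10,0,0],[0.24,0,-10,0,0],[0.24,0,-10,0,0],[0.24,0,-10,0,0],[0.24,0,-10,0,0],[0.24,0,-10,0,0],[0.24,0,-10,0,0],[0.24,0,-10,0,0]]'
python3 -m pendant '[[0.24,0,-10,0,0],[0.24,0,-10,0,0],[0.24,0,-8,0,0],[0.24,0,-7,0,0],[0.24,0,-5,0,0],[0.24,0,0,0,0]]'
python3 - <<'E'
from h import *
h=np.radians(111); s=r.sense()["tool_pos"][:2]; print("coil est",tray(s+27*np.array([np.cos(h),np.sin(h)])))
delta(s,-14.4)
p,d=optics.snapshot("wrist"); cv2.imwrite("pics/w8.png",p)
for o in optics.search_frame("wrist","coil_a_mid")[:4]: print(np.round(o["at"],1),round(o["score"],2),tray(o["at"]))
E
```

```text
time: 18.25
tool_pos: [642.0, -31.5, 3.6]
tcp_rot: [180.0, -0.0, 21.0]
ft_force: [0.1, -0.7, 0.8]
finger_gap: 20.3
time: 19.25
tool_pos: [605.9, 62.1, 3.3]
tcp_rot: [180.0, 0.0, 21.0]
ft_force: [-0.0, 0.3, 1.3]
finger_gap: 20.5
time: 19.85
tool_pos: [591.5, 99.4, 3.2]
tcp_rot: [-180.0, 0.0, 21.0]
ft_force: [0.9, 0.3, -1.0]
finger_gap: 20.2
coil est [-48.8 -48.2]
t 19.85 tcp [591.5  99.4   3.2] rot [-180.    0.   21.] F [ 0.9  0.3 -1. ] gap 20.2
turn 35.4 shift [0. 0.]
```

View pics/w8.png

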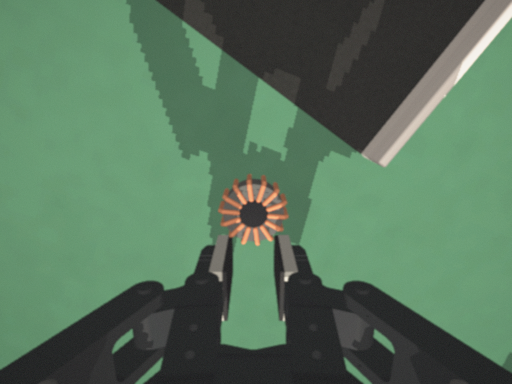

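Coil c is cradled at (254,212), just outside the mouth. The wall corner is at (372,158) and will be clear once I turn. I'll turn about the coil while advancing.

```bash
python3 -m pendant '[[0.24,-2.3,-5,0,5],[0.24,-2.3,-5,0,5],[0.24,-2.3,-5,0,5],[0.24,-2.3,-5,0,5],[0.24,-2.3,-5,0,5],[0.24,-2.3,-5,0,5],[0.24,-2.3,-5,0,5.4],[0.24,0,0,0,0]]'
python3 - <<'E'
from h import *
h=np.radians(75.6); s=r.sense()["tool_pos"][:2]; print("coil est",tray(s+27*np.array([np.cos(h),np.sin(h)])))
delta(world((36,-39))-27*Tx,-14.4)
p,d=optics.snapshot("wrist"); cv2.imwrite("pics/w9.png",p)
for o in optics.search_frame("wrist","coil_a_mid")[:4]: print(np.round(o["at"],1),round(o["score"],2),tray(o["at"]))
E
```

```text
time: 20.75
tool_pos: [572.4, 131.5, 3.2]
tcp_rot: [-180.0, 0.0, -14.5]
ft_force: [0.4, 0.6, 0.3]
finger_gap: 20.7
coil est [-17.5 -37.4]
t 20.75 tcp [572.4 131.5   3.2] rot [-180.     0.   -14.5] F [0.4 0.6 0.3] gap 20.7
turn -0.1 shift [  1.6 -53.5]
[527.9 250.7  10.6] 0.64 [60.  35.4]
```

View pics/w9.png

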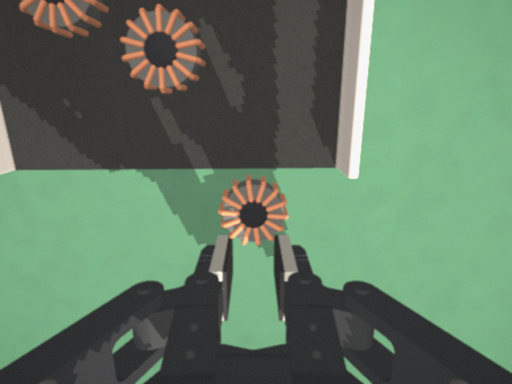

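The mouth line is at row 168 and c is at (254,212), just outside it and clear of both the wall foot (335,165) and b (162,50). I'll push it in 54 mm.

```bash
python3 -m pendant '[[0.24,0.3,-6,0,0],[0.24,0.3,-8,0,0],[0.24,0.3,-8,0,0],[0.24,0.3,-8,0,0],[0.24,0,-7,0,0],[0.24,0,-6,0,0],[0.24,0,-5,0,0],[0.24,0,-4,0,0],[0.24,0,-2,0,0],[0.24,0,0,0,0]]'
python3 -m pendant '[[0.24,0,6,0,0],[0.24,0,15,0,0],[0.24,0,15,-10,0],[0.24,0,10,-45,0],[0.24,0,20,-45,0],[0.24,0,30,-30,0],[0.24,0,30,-20,0],[0.24,0,0,0,0],[0.24,0,0,0,0],[0.24,0,0,0,0]]'
python3 - <<'E'
from h import *
delta((500,0),-14.4)
p,d=optics.snapshot("wrist"); cv2.imwrite("pics/w10.png",p)
for o in optics.search_frame("wrist","coil_a_mid")[:4]: print("wrist",np.round(o["at"],1),round(o["score"],2),tray(o["at"]))
p,d=optics.snapshot("top"); cv2.imwrite("pics/top1.png",p)
for b in blobs(p): print(b,tray(b[0]))
for q in ["coil_a_mid","big_coil","capacitor","flux_jar","mouse","multimeter","breadboard","screwdriver"]:
    for o in optics.search_frame("top",q)[:3]: print(q,np.round(o["at"]),round(o["score"],2))
E
```

```text
time: 21.85
tool_pos: [587.2, 183.5, 3.3]
tcp_rot: [-180.0, -0.0, -14.4]
ft_force: [0.1, -0.2, 0.1]
finger_gap: 21.0
time: 22.85
tool_pos: [555.0, 61.1, 152.2]
tcp_rot: [180.0, 0.1, -14.4]
ft_force: [-1.1, -0.1, 0.1]
finger_gap: 20.4
t 22.85 tcp [555.   61.1 152.2] rot [ 1.80e+02  1.00e-01 -1.44e+01] F [-1.1 -0.1  0.1] gap 20.4
turn -0.0 shift [-38.   72.9]
(array([  89. , -333.2]), 8.9, 82.0) [-614.7  315.3]
(array([ 149.1, -777.6]), 17.7, 254.0) [-1030.2   146.6]
(array([158.1, 337.4]), 23.5, 118.5) [ 52.  415.2]
(array([ 192.1, -556.3]), 8.9, 64.5) [-805.2  160. ]
(array([ 208.8, -415.3]), 8.1, 63.0) [-664.5  178.9]
(array([ 210.3, -449.6]), 5.1, 38.5) [-697.3  168.9]
(array([ 227.7, -387.9]), 5.6, 44.0) [-633.2  167.4]
(array([ 228. , -365.7]), 5.2, 49.5) [-611.6  172.6]
(array([ 246.2, -572.8]), 6.5, 38.5) [-807.7  103.5]
(array([ 272.9, -778.8]), 6.6, 41.0) [-1000.6    26.4]
(array([ 297.1, -733.8]), 5.5, 34.5) [-951.    14.1]
(array([ 383., -787.]), 22.3, 878.5) [-981.2  -82.3]
(array([429.7, 457.9]), 6.6, 38.0) [236.2 182.1]
(array([ 478.2, -504.4]), 11.1, 74.0) [-683.8 -104.
[... 999 characters left out ...]
1, 158.5) [-587.4 -589.9]
(array([ 979.7, -414.2]), 4.6, 30.5) [-471.7 -567.5]
(array([ 981.3, -370.1]), 4.6, 30.5) [-428.6 -558.1]
(array([ 971.3, -208.2]), 9.0, 112.0) [-274.2 -508.2]
(array([973.3, 120.2]), 7.7, 91.0) [  44.3 -428.4]
(array([978.8, 278.9]), 5.1, 36.5) [ 199.4 -394.3]
(array([971.5, 442.7]), 9.7, 205.5) [ 356.3 -346.5]
(array([972.1, 520.4]), 10.7, 230.0) [ 431.7 -327.7]
coil_a_mid [523. 252.  16.] 0.44
coil_a_mid [ 471. -211.   41.] 0.28
big_coil [ 557. -292.   23.] 0.9
flux_jar [ 656. -200.   35.] 0.5
mouse [ 347. -400.   30.] 0.56
multimeter [ 605. -435.   40.] 0.98
multimeter [ 558. -293.   21.] 0.46
breadboard [ 767. -125.   12.] 0.65
screwdriver [770. 113.  26.] 0.64
```

View pics/w10.png

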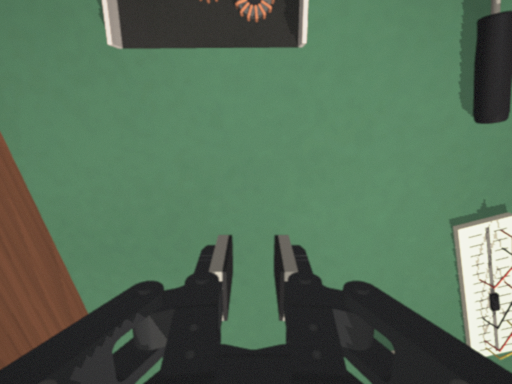

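Coil c at (254,5) sits behind the mouth line at row 46. I'll clear the arm out of the way and take one last top check.

```bash
python3 -m pendant '[[0.24,-20,35,-20,0],[0.24,-20,35,-20,0],[0.24,-20,35,-20,0],[0.24,-20,35,-20,0],[0.24,-10,20,0,0],[0.24,0,0,0,0],[0.24,0,0,0,0],[0.24,0,0,0,0]]'
python3 - <<'E'
from h import *
p,d=optics.snapshot("top"); p0=cv2.imread("pics/top0.png")
K,e,M=cam("top")
for b in blobs(p):
    t=tray(b[0])
    if -20<t[0]<120 and abs(t[1])<90: print(b,t)
a=rectify("top",p,(450,670),(140,320),2.6,12); w=rectify("top",p,(330,800),(-480,340),0.4,12)
w2=rectify("top",p0,(330,800),(-480,340),0.4,12)
o=np.zeros((572,800,3),np.uint8); o[:a.shape[0],:a.shape[1]]=a; o[:w.shape[0],470:470+w.shape[1]]=w; o[250:250+w2.shape[0],470:470+w2.shape[1]]=w2
cv2.imwrite("pics/fin.png",o)
E
```

```text
time: 24.2
tool_pos: [429.0, -70.7, 233.0]
tcp_rot: [-180.0, 0.0, -14.4]
ft_force: [0.1, -0.3, -0.2]
finger_gap: 20.6
(array([529.2, 259. ]), 7.1, 139.0) [68.3 36.2]
(array([559.1, 227.6]), 7.0, 127.5) [45.4 -0.5]
(array([592.8, 205.7]), 7.0, 131.0) [ 32.5 -38.6]
```

View pics/fin.png

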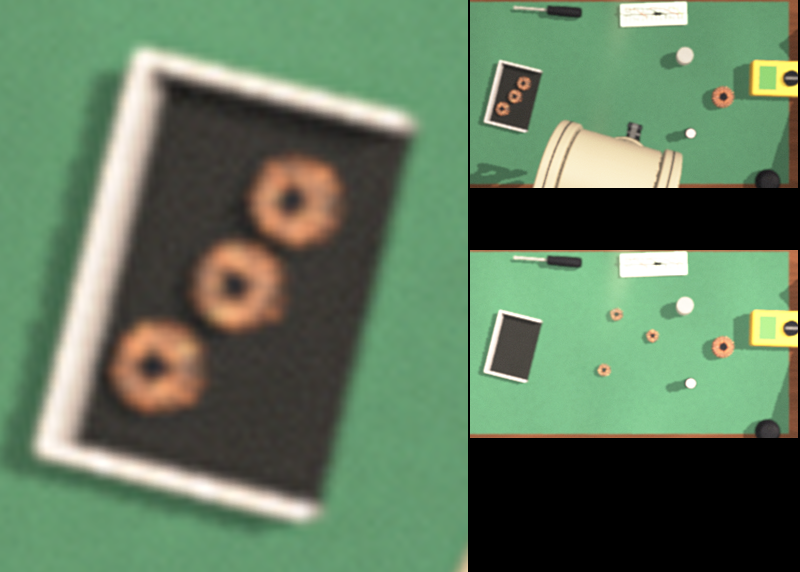

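The enlarged tray shows the three coils flat and wholly inside, at (158,365), (237,285) and (297,200). The mouth edge runs from (410,130) to (320,510), well clear of them. The before and after overviews show everything else unmoved, so I'm handing in.

```bash
python3 -c "
from bench import hand_in
print(hand_in())"
```

```text
the job is handed in; nothing more can be done
None
```

I swept coils a, b and c one after another into the tray. Each was pushed from behind with the fingertips about 20 mm apart, so the 32 mm disc was cradled but could not be gripped. After each push I backed off before lifting. I handed in after about 24 s of the 72 s allowed.

- **Coils:** the last top image puts the centres, in tray coordinates, at a (68, 36), b (45, -1) and c (33, -39) mm. With a 16 mm radius, all three are wholly inside by about 16 mm or more, and they look flat. The force readings after each move never went above about 2 N.
- **Other objects:** before and after images show the big coil, capacitor, jar, breadboard, multimeter, mouse and screwdriver unmoved. The network positions that came back agree within about 3 mm, which is its own noise.
- **Checks that failed or disagreed:** in the last search, run with the arm partly in view, the network found only one of the three coils. It also reported the capacitor once as a "coil", with a low score, and did not report it under its own name. I relied on colour segmentation and the pictures for those. Two earlier wrist-camera readings of coil a were 5–13 mm from the top-camera value. The final position given above is from the unobstructed top image.

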